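# Tweezers held at the marked tip gap over the inspection plate

## Robot

A 6-joint arm with a two-finger parallel gripper is mounted at the origin on the work surface. World frame = base frame: x ahead of the robot, y to its left, z up, the work surface at z = 0. Lengths are in mm, angles in rad, forces in N, time in s.
With the tool pointing down it reaches from about 300 to 775 mm from the base axis. Payload 14.6 kg.
Tool frame: the origin (TCP) lies on the centre line of the jaws, within the pads' length; the fingertips stand 19 mm ahead of it and the grasp point (between the pads) is the TCP (bot.tip_reach is the distance from the TCP to the fingertips, in mm); y points along the fingers, x is the direction in which the jaws open and shut, and the axes are right-handed (so a half turn about y gives the same grasp; the last joint's range is limited). The gripper opens to 85 mm and grips with 20 to 120 N. Pads are 22 mm wide; open, the fingers measure 114 mm over their backs; the gripper's body (76 mm by 85 mm) begins 54 mm behind the grasp point. The pads swing forward as they close: fully open they stand 13 mm farther back than shut.
Start: joints at [-1.268, 0.3, 1.521, -0, 1.321, -0.067], TCP at [198.778, -512.812, 221.381] pointing down, gripper open.
Joint ranges: [-3.03, 3.03], [-0.79, 2.21], [0.23, 2.52], [-1.04, 4.18], [0, 3.07], [-2.55, 2.55]. Speed limits (rad/s): [2.22, 2.22, 2.57, 3.14, 3.14, 3.14].

## Interface

Orientations are given as a unit quaternion [w, x, y, z].
In Python, from rig import bot gives the robot as it stands. Calls block until the motion is done:
- bot.move_to(position, orientation): joint-space move of the TCP to a pose.
- bot.servo_line(position, attitude=None, speed=150, until_force=None): straight line of the TCP; attitude=None keeps the orientation; speed is the mean speed in mm/s. With until_force (N) it stops when the force on the tool has changed by that much, and returns True; else False.
- bot.move_joints(angles): joint-space move.
- bot.move_gripper(opening, grip_force=None): finger opening in mm; grip_force is the grip in N (None keeps the last); returns when the fingers have stopped.
- bot.dwell(seconds).
- bot.ik(position, orientation): joint angles nearest the present ones, or None.
- bot.read_state(): the state.
- bot.read_camera(name): name is "scene" or "top"; returns a dict with "image" (384x512x3 uint8, blue, green, red), "depth" (384x512 float32, mm along the optical axis (not along the pixel's ray), 0 where there is no reading), "fovy" (degrees; the focal length in pixels is half the picture's height over the tangent of half this angle, whatever the lens; pixels are square), "cx", "cy" (the principal point, pixels), "k1" (the pictures are not rectified: a ray, as slopes to the right and down, at radius r is drawn at 1 + k1 r^2 times it, then the intrinsics apply), "eye" and "attitude" of the camera in the world. Camera axes: x right, y down, z forward; pixel columns grow to the right and rows downward; lengths in mm; the calibration is good to about 2 mm. A picture is of the moment at which its call begins.
A pose or a line that the arm cannot do raises bot.MotionError and nothing moves.
- bot.finish_job(): hands the job in, once; it reports no verdict.
The state is a dict: "clock": time; "joint_positions": joint angles; "qvel": joint speeds; "effort": joint torques, N m; "ee_pos": TCP position; "tool_rot": TCP orientation; "ft_force": force on the tool from outside, world axes, zero at the start; "moment": the same for the moment, N m; "grip_width": finger opening in mm.
Only numpy, scipy, OpenCV 4.12 (cv2) and the standard library are available. Lean on these libraries where they do the work, as an engineer would, in place of code of your own. Each camera call takes 0.05 s, during which the arm holds its last target.

## Task

Lift the big sprung tweezers with the blue finger plates off the wooden rest and bring the tips, level, a few centimetres above the ring in the middle of the round white inspection plate. Squeeze them until the black pointer stands in the green band of the gap bar (tips 12 mm apart), never letting the freshly ground tips touch each other, and finish while still holding them there steadily, at that gap and clear of everything. Leave the movement holder, the jar and the loupe where they are.

Things in the scene. Friction and masses are not known exactly. Their poses are not given: they have to be found in the camera images.
- tweezers_grip (a point): Grasp centre of the loose steel tweezers (100 g, 170 mm long, lying level): midway between the two upright blue finger plates (34 long, 14 high, 4 thick), half-way up. x to the tips, z up, y to the left arm. Plates' outer faces: 48 mm apart when open (49 at the front ends), parallel at 40 mm, 37 mm apart at the 12 mm tip gap. Starts 55 mm above the table; free beside and below, down to the rest's base.
- tweezers_point (a point): Point 62 mm ahead of tweezers_grip along its x, same height: midway between the two tips. Same axes as tweezers_grip; x runs along the tweezers.
- tip_left (a point): Inner face of the left arm's tip (blade 6 mm high). Tip gap = distance from tip_left to tip_right: 30 mm open, 12 mm with the pointer mid-green, 0 shut. A white gap bar lies across the arms 12 mm behind the tips, fixed to the left arm, with a 5 mm green band and a red end (too far shut).
- tip_right (a point): Inner face of the right arm's tip; this arm carries the black pointer that runs over the gap bar.
- tweezers: The tail of the tweezers; origin 7 mm below tweezers_grip, same axes. Both arms hinge alike on springs 88 mm behind the origin: the tip gap closes 1.7 mm per mm of squeeze at the plates. Each plate pushes out with 3 N when open, 9 N at the 12 mm gap. Centre of mass 5 to 15 mm behind the origin: squeeze the plates to about 40 mm before lifting, held lighter the tail droops.
- rest: Fixed wooden rest, base 175 x 80 x 8 mm; origin on the table under tweezers_grip as the tweezers lie, x to the tips. A rear block (34 x 40 mm, 48 mm high, side lips to 53 mm) carries the tail 78 to 112 mm behind the origin; a cross wall (8 x 64 mm, 52 mm high) carries the arms 33 to 41 mm ahead of it.
- plate_centre (a point): Centre of the top of the fixed round white inspection plate, 90 mm across, 10 mm high; a black ring of 25 mm outer radius and a small green dot mark the middle.
- holder: Loose grey movement holder with a brass movement, 56 mm across, 21 mm high; origin at the centre of its underside. Leave alone.
- jar: Loose small glass jar with green cap, 40 mm across, 45 mm high; origin at the centre of its underside. Leave alone.
- loupe: Loose black eye loupe, 38 mm across, 30 mm high; origin at the centre of its underside. Leave alone.
- plate: The same inspection plate; origin at the centre of its underside, on the table.
Mind the look-alikes: they are no part of the job. There is more than one size of the tweezers; the job needs the larger. Of the things that look like the rest, the smaller one is meant.

How it is judged (in metres and radians):
On the way, in this order (a step that is already met when the one before it is completed fails the run):
1. the tweezers are lifted clear of the rest (height (world z) of tweezers_grip above 0.065 m and contact force between tweezers and rest below 0.02 N and contact force between tweezers and the fingers above 1 N), for 0.2 s.
2. the tips are brought over the inspection plate (horizontal distance between tweezers_point and plate_centre below 0.045 m), for 0.2 s.
At the end, for the whole second after the job is handed in: Gripped, clear of rest and plate, level within 0.25 rad and still (20 mm/s): tip gap 12 mm within 3, the point between the tips 12 to 100 mm above the plate and within 25 mm of its centre; bystanders within 15 mm of their starts (distance between tip_left and tip_right between 0.009 and 0.015 m and horizontal distance between tweezers_point and plate_centre below 0.025 m and height (world z) of tweezers_point between 0.022 and 0.11 m and angle between tweezers_grip's own z axis and vertical below 0.25 rad and linear speed of tweezers below 0.02 m/s and angular speed of tweezers below 0.2 rad/s and contact force between tweezers and the fingers above 3 N and contact force between tweezers and rest below 0.05 N and distance of each of holder, jar, loupe from where it was at the start of the episode below 0.015 m and contact force between tweezers and plate below 0.05 N); the arm keeps its last pose, push and grip.
It fails at once if the ground tips touch (gap under 2 mm) (distance between tip_left and tip_right below 0.002 m).
It fails at once if the movement holder is moved more than 15 mm (distance of holder from where it was at the start of the episode above 0.015 m).
It fails at once if the jar is moved more than 15 mm (distance of jar from where it was at the start of the episode above 0.015 m).
It fails at once if the loupe is moved more than 15 mm (distance of loupe from where it was at the start of the episode above 0.015 m).
It also fails if it takes over 34 s, if anything falls off the work surface, if the arm or the gripper's body presses on something with over 40 N, if the wrist force passes 120 N, or if a joint passes its speed limit or range.

## Working session

There is one attempt and no reset: what is moved stays moved. The work goes in short steps, each a Python script; the robot and the scene stay as the last script left them, time stands still between calls to the robot, and variables do not carry over. Pictures are saved under pics/ and viewed, and the job is handed in when it is done.

```bash
ls; mkdir -p pics
python3 - <<'E'
from rig import bot
import cv2,pickle
d={}
for n in("scene","top"):
    c=bot.read_camera(n);d[n]=c
    cv2.imwrite(f"pics/{n}0.png",c["image"])
    print(n,{k:v for k,v in c.items() if k not in("image","depth")})
pickle.dump(d,open("cam0.pkl","wb"))
s=bot.read_state();print(s)
E
```

```text
pics
scene {'fovy': 44.22282095768558, 'cx': 251.2156318238079, 'cy': 187.1385916015187, 'k1': -0.04521530324113747, 'eye': array([1122.26020938,   33.0182462 , 1182.40406062]), 'attitude': array([-0.18386431,  0.66721058,  0.6961099 , -0.19093184])}
top {'fovy': 49.99819540823697, 'cx': 259.95909882967504, 'cy': 192.91223590775124, 'k1': -0.027762419443932537, 'eye': array([ 255.50890604,   -9.08231118, 1302.72860056]), 'attitude': array([ 0.06880642, -0.70421246,  0.70464695, -0.05313341])}
{'clock': 0.1, 'joint_positions': array([-1.26761544e+00,  3.00421013e-01,  1.52148993e+00, -1.06723426e-05,
        1.32070575e+00, -6.66314666e-02]), 'qvel': array([ 0.00057277, -0.00137786, -0.00070799,  0.00018317,  0.00015924,
       -0.00105215]), 'effort': array([ 3.25913803e-03, -5.44374955e+01, -3.62374234e+01, -3.33292928e-05,
        2.98208295e-03,  2.61636848e-05]), 'ee_pos': array([ 198.70825306, -512.6252605 ,  220.88735785]), 'tool_rot': array([ 0.5836255 , -0.58318322,  0.39983546, -0.39926208]), 'ft_force': array([ 0.62149808, -0.34434587,  0.07426899]), 'moment': array([ 0.05135844, -0.01085068, -0.00659329]), 'grip_width': 85.40277531029668}
```

View pics/scene0.png

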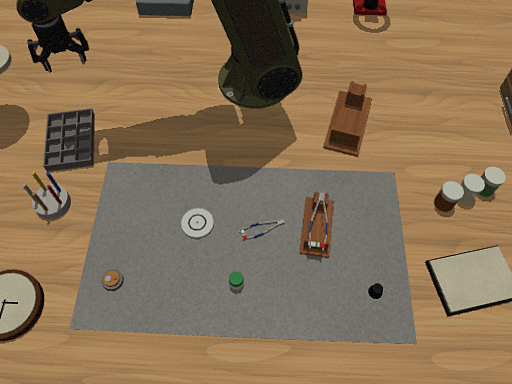

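View pics/top0.png

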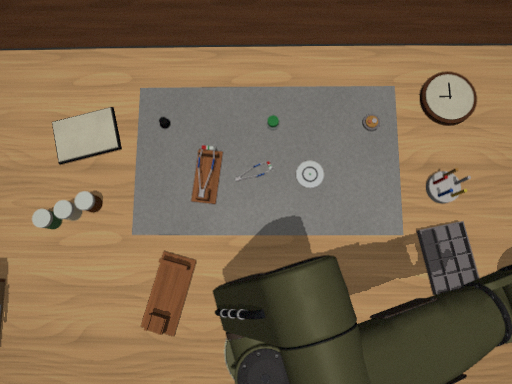

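The large tweezers lie on the small rest (top ~(207,172), scene ~(318,222)). The small loose tweezers are at top (254,171), and the larger, empty rest is at top (169,293). I'll confirm with an enlarged crop.

```bash
cat > h.py <<'E'
import numpy as np,cv2,pickle
from scipy.spatial.transform import Rotation as R
def rot(q): return R.from_quat([q[1],q[2],q[3],q[0]])
def q4(r): x=r.as_quat(); return [x[3],x[0],x[1],x[2]]
def K(c):
    f=c["image"].shape[0]/2/np.tan(np.radians(c["fovy"]/2)); return np.array([[f,0,c["cx"]],[0,f,c["cy"]],[0,0,1.]])
def ray(c,uv):
    p=cv2.undistortPoints(np.array(uv,float).reshape(-1,1,2),K(c),np.array([c["k1"],0,0,0.]))[:,0]
    return rot(c["attitude"]).apply(np.c_[p,np.ones(len(p))])
def onplane(c,uv,z):
    d=ray(c,uv);e=np.array(c["eye"]);return e+d*((z-e[2])/d[:,2])[:,None]
def proj(c,P):
    q=rot(c["attitude"]).inv().apply(np.atleast_2d(P)-c["eye"]);
    rv=np.zeros(3)
    return cv2.projectPoints(q,rv,rv,K(c),np.array([c["k1"],0,0,0.]))[0][:,0]
def crop(c,x0,y0,w,h,s,name):
    cv2.imwrite(name,cv2.resize(c["image"][y0:y0+h,x0:x0+w],None,fx=s,fy=s,interpolation=cv2.INTER_CUBIC))
E
python3 - <<'E'
from h import *
d=pickle.load(open("cam0.pkl","rb"))
crop(d["top"],180,135,100,75,8,"pics/topc.png")
crop(d["scene"],235,180,110,85,7,"pics/scenec.png")
t=d["top"];s=d["scene"]
def blobs(c,lo,hi,amin=3):
    m=cv2.inRange(cv2.cvtColor(c["image"],cv2.COLOR_BGR2HSV),lo,hi)
    n,l,st,ce=cv2.connectedComponentsWithStats(m);return [(ce[i].round(2),st[i,4]) for i in range(1,n) if st[i,4]>=amin]
for n,c in d.items():
    print(n,"blue",blobs(c,(105,100,50),(125,255,255)))
print(onplane(t,[310,174],10),onplane(s,[197,223],10))
E
```

```text
scene blue [(array([ 47.82, 173.73]), np.int32(11)), (array([ 54.11, 184.11]), np.int32(9)), (array([309.94, 225.56]), np.int32(16)), (array([254.2, 224. ]), np.int32(10)), (array([326.48, 227.76]), np.int32(21)), (array([258. , 234.5]), np.int32(12))]
top blue [(array([198.7, 162.2]), np.int32(10)), (array([212.55, 163.55]), np.int32(11)), (array([256.5, 165. ]), np.int32(6)), (array([260.75, 174.25]), np.int32(8)), (array([446.92, 191.64]), np.int32(25))]
[[ 542.15109757 -140.56592659   10.        ]] [[ 547.15462569 -139.75182102   10.        ]]
```

View pics/topc.png

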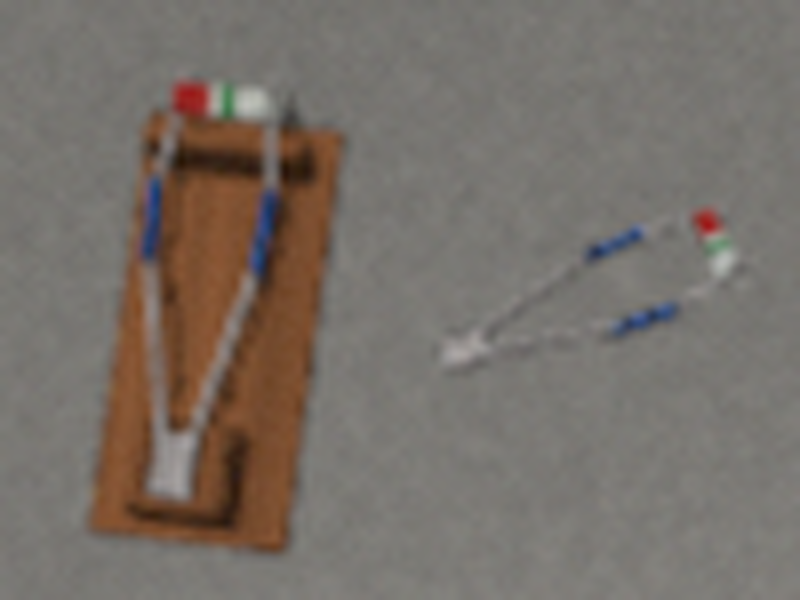

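View pics/scenec.png

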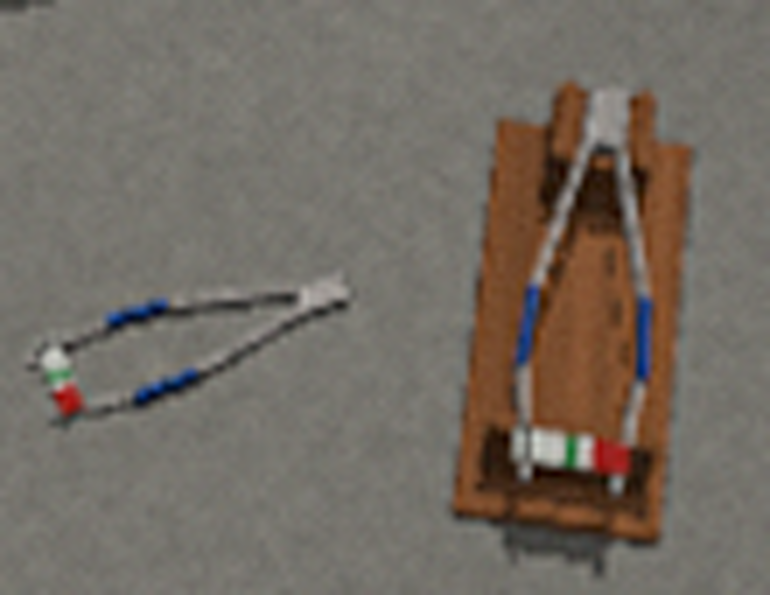

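```bash
cat > m.py <<'E'
from h import *
def bluecent(c,x0,y0,x1,y1):
    im=c["image"].astype(float)[y0:y1,x0:x1]
    w=im[...,0]-im[...,1:].max(2); w=np.clip(w-12,0,None)
    m=(w>0).astype(np.uint8);n,l,st,ce=cv2.connectedComponentsWithStats(m)
    out=[]
    for i in range(1,n):
        if st[i,4]<6: continue
        v,u=np.nonzero(l==i);ww=w[v,u];p=np.c_[u,v]
        cm=(p*ww[:,None]).sum(0)/ww.sum();C=np.cov(p.T,aweights=ww)
        e=np.linalg.eigh(C)
        out.append((cm+[x0,y0],st[i,4]))
    return out
if __name__=="__main__":
    d=pickle.load(open("cam0.pkl","rb"));t=d["top"];s=d["scene"]
    # plate disc: white mask
    for n,c,(x0,y0,x1,y1) in(("top",t,(285,150,335,200)),("scene",s,(170,195,225,250))):
        g=c["image"][y0:y1,x0:x1].min(2); m=(g>150).astype(np.uint8)
        cs=max(cv2.findContours(m,cv2.RETR_EXTERNAL,cv2.CHAIN_APPROX_NONE)[0],key=cv2.contourArea)
        e=cv2.fitEllipse(cs);uv=np.array(e[0])+[x0,y0]
        print(n,"plate",uv,e[1],onplane(c,uv,10))
    for n,c,b in(("top",t,(190,150,225,185)),("scene",s,(300,205,340,245))):
        r=bluecent(c,*b);uv=[a[0] for a in r];P=onplane(c,uv,60);print(n,r,"\n",P,P.mean(0))
    # depth-based
        for u in uv:
            uu,vv=u.round().astype(int);print(c["depth"][vv-1:vv+2,uu-1:uu+2])
    # tail ends & rest corners(top), tail pts
    print("tail top",onplane(t,[180+172/8,135+468/8],52),"scene",onplane(s,[235+607/7,180+117/7],52))
    rc=np.array([[150,112],[343,133],[283,549],[92,527]])/8+[180,135]
    P=onplane(t,rc,8);print("rest top",P,P.mean(0));
    rc=np.array([[499,122],[691,148],[660,540],[455,513]])/7+[235,180]
    P=onplane(s,rc,8);print("rest scene",P,P.mean(0))
E
python3 m.py
```

```text
top plate [309.63423729 173.77746391] (25.703500747680664, 26.64419174194336) [[ 542.88517309 -139.40957492   10.        ]]
scene plate [196.77810287 222.2378521 ] (27.222658157348633, 31.136043548583984) [[ 544.8410596 -140.6004421   10.       ]]
top [(array([198.61234568, 161.62222222]), np.int32(17)), (array([212.42685851, 163.62589928]), np.int32(17))] 
 [[571.83414001 210.20479285  60.        ]
 [565.20398274 166.82214239  60.        ]] [568.51906137 188.51346762  60.        ]
[[1332.341  1289.3538 1289.5127]
 [1336.828  1283.6798 1295.1178]
 [1288.9492 1285.448  1296.5251]]
[[1336.7405 1277.6946 1294.94  ]
 [1279.3562 1275.9869 1335.041 ]
 [1281.6403 1277.8765 1337.8854]]
scene [(array([309.96645161, 225.70709677]), np.int32(21)), (array([326.51007423, 227.9088017 ]), np.int32(25))] 
 [[566.91419048 166.13933644  60.        ]
 [571.5524614  209.5994883   60.        ]] [569.23332594 187.86941237  60.        ]
[[1308.2256 1248.0337 1244.402 ]
 [1304.5824 1242.8617 1242.9   ]
 [1301.845  1240.2756 1301.9658]]
[[1255.4349 1245.3966 1303.4292]
 [1245.6515 1242.8163 1301.6996]
 [1243.2668 1236.3628 1297.1931]]
tail top [[472.302394   199.86273746  52.        ]] scene [[472.8424985  201.31998766  52.        ]]
rest top [[627.51593837 220.10647177   8.        ]
 [618.207884   140.89709175   8.        ]
 [447.06770166 161.95597112   8.        ]
 [456.0859986  238.71032115   8.        ]] [537.21938066 190.41746395   8.        ]
rest scene [[451.79051668 163.66801748   8.        ]
 [460.63822066 241.58208559   8.        ]
 [632.19437368 221.91406345   8.        ]
 [624.30640012 143.98330369   8.        ]] [542.23237779 192.78686755   8.        ]
```

Both views agree. Grip centre ≈ (569, 188, 55), yaw ≈ −0.12 and plate centre ≈ (543.9, −140). The identified tweezers are the larger pair, lying on the smaller rest, with blue plates at crop (152,218) and (264,232). Next I'll plan the poses.

```bash
cat > g.py <<'E'
from h import *
from rig import bot
def tool(yaw,flip=False):
    # tool y down; tool x along tweezers y (left) 
    tx=np.array([-np.sin(yaw),np.cos(yaw),0.]); ty=np.array([0,0,-1.])
    if flip: tx=-tx
    return q4(R.from_matrix(np.c_[tx,ty,np.cross(tx,ty)]))
def st(msg=""):
    s=bot.read_state();print(msg,"t%.2f"%s["clock"],s["ee_pos"].round(1),"w%.2f"%s["grip_width"],"F",s["ft_force"].round(2),"M",s["moment"].round(2))
G=np.array([569,188.]);YAW=-0.117;PC=np.array([543.9,-140.])
E
python3 - <<'E'
from g import *
print(bot.tip_reach, rot(bot.read_state()["tool_rot"]).as_matrix().round(2))
for f in(0,1):
    for y in (YAW,-0.3):
        a=bot.ik([*G,53],tool(YAW,f));b=bot.ik([*(PC-62*np.array([np.cos(y),np.sin(y)])),90],tool(y,f))
        print(f,y,None if a is None else a.round(2),None if b is None else b.round(2))
E
```

```text
19.0 [[ 0.36 -0.    0.93]
 [-0.93  0.    0.36]
 [-0.   -1.    0.  ]]
0 -0.117 [ 0.26  0.59  1.52 -0.    1.03 -1.2 ] [-0.34  0.35  1.79 -0.    1.   -1.8 ]
0 -0.3 [ 0.26  0.59  1.52 -0.    1.03 -1.2 ] [-0.32  0.35  1.8   0.    1.   -1.59]
1 -0.117 [ 0.26  0.59  1.52 -0.    1.03  1.95] [-0.34  0.35  1.79 -0.    1.    1.35]
1 -0.3 [ 0.26  0.59  1.52 -0.    1.03  1.95] [-0.32  0.35  1.8  -0.    1.    1.55]
```

Run:
```python
from g import *
bot.move_to([*G,170],tool(YAW));st("above")
bot.move_gripper(66,20);st()
bot.servo_line([*G,53],tool(YAW),speed=100);st("down")
bot.move_gripper(54,20);st("54")
for n in("scene","top"):
    c=bot.read_camera(n)
    if n=="top": crop(c,175,130,100,75,8,"pics/t1.png")
    else: crop(c,265,170,100,75,8,"pics/s1.png")
```

```text
above t2.90 [569.2 187.3 170.1] w85.22 F [ 0.23 -0.13  0.08] M [ 0.03  0.01 -0.02]
 t3.23 [569.1 187.8 170. ] w65.90 F [ 0.47 -0.35  0.09] M [ 0.03  0.02 -0.02]
down t4.55 [569.3 188.1  53.7] w66.04 F [ 0.95 -0.75 -0.02] M [0.03 0.03 0.04]
54 t4.83 [569.1 188.   53.3] w54.05 F [0.03 0.56 0.66] M [-0.01 -0.    0.04]
```

View pics/s1.png

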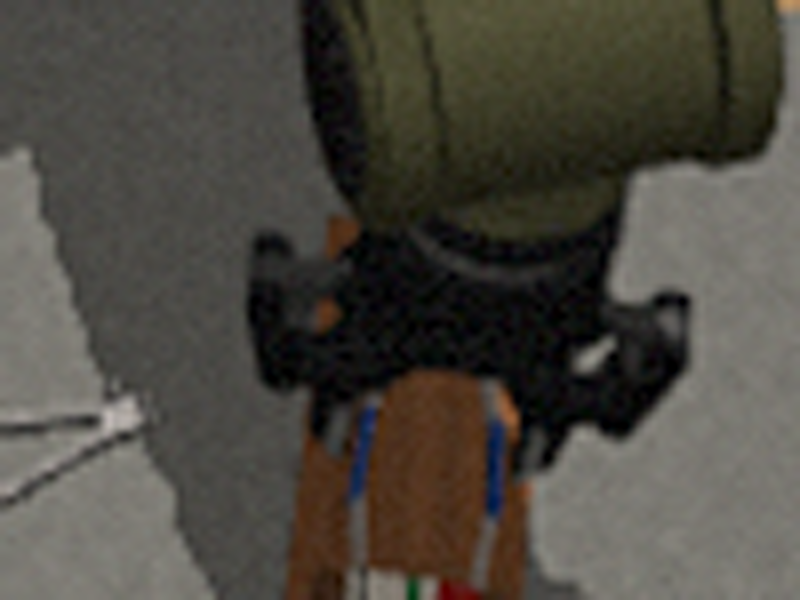

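View pics/t1.png

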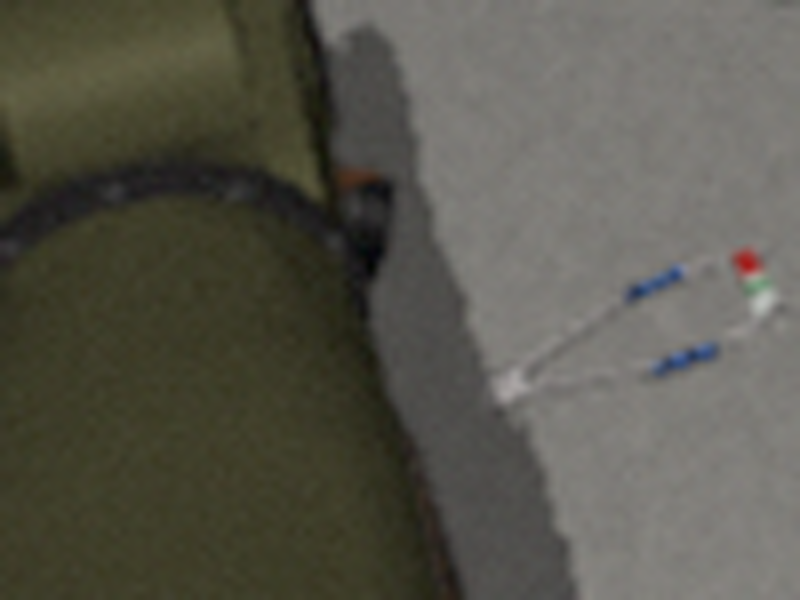

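The scene view shows both blue plates (crop (362,455) and (495,470)) between the fingers, about evenly spaced. I'll squeeze in steps.

Run:
```python
from g import *
for w in(48,45,42.5,41):
    bot.move_gripper(w,20);st(str(w))
c=bot.read_camera("scene"); crop(c,285,205,60,60,10,"pics/s2.png")
```

```text
48 t5.16 [569. 188.  53.] w48.14 F [ 0.3  -0.5   0.21] M [ 0.04 -0.03  0.05]
45 t5.38 [569. 188.  53.] w45.13 F [ 0.17  0.3  -0.04] M [-0.03  0.02  0.01]
42.5 t5.59 [569. 188.  53.] w42.32 F [-0.23 -0.01 -0.4 ] M [ 0.03  0.07 -0.06]
41 t5.81 [569. 188.  53.] w41.23 F [-0.18  0.76 -0.13] M [-0.02 -0.02  0.  ]
```

View pics/s2.png

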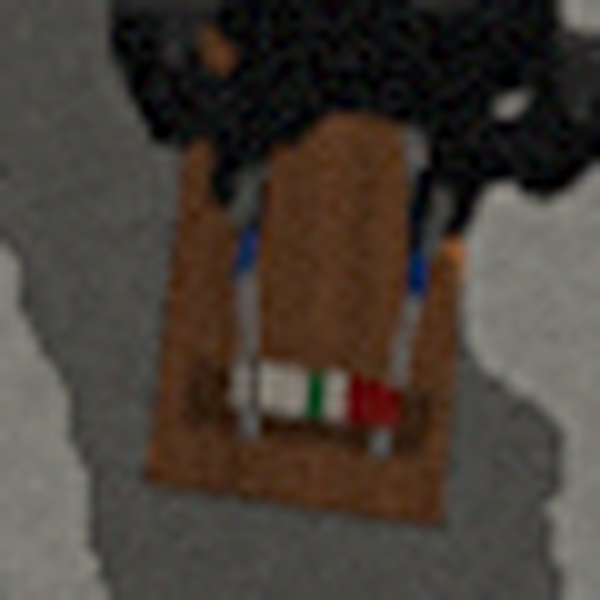

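Run:
```python
from g import *
c=bot.read_camera("scene"); pickle.dump(c,open("c3.pkl","wb"))
d=pickle.load(open("cam0.pkl","rb"))["scene"]
def cr(c):
    im=c["image"][195:250,290:340]; im=(255*(im/255.)**0.5).astype(np.uint8)
    return cv2.resize(im,None,fx=8,fy=8,interpolation=cv2.INTER_CUBIC)
cv2.imwrite("pics/s3.png",np.hstack([cr(d),cr(c)]))
q=tool(YAW); ax=rot(q)
# expected projections: TCP, pad inner points at +-20.5, z 36/53
for z in(36,53):
  for s in(-20.5,20.5):
    P=np.array([569,188,z])+ax.apply([s,0,0]);print(z,s,((proj(c,P)[0]-[290,195])*8+[400,0]).round())
print("tips expected open",((proj(c,[[*(G+62*np.array([np.cos(YAW),np.sin(YAW)])+s*np.array([-np.sin(YAW),np.cos(YAW)])),55] for s in(-15,15)])-[290,195])*8+[400,0]).round())
```

```text
36 -20.5 [556. 277.]
36 20.5 [678. 294.]
53 -20.5 [562. 254.]
53 20.5 [685. 272.]
tips expected open [[561. 425.]
 [654. 439.]]
```

View pics/s3.png

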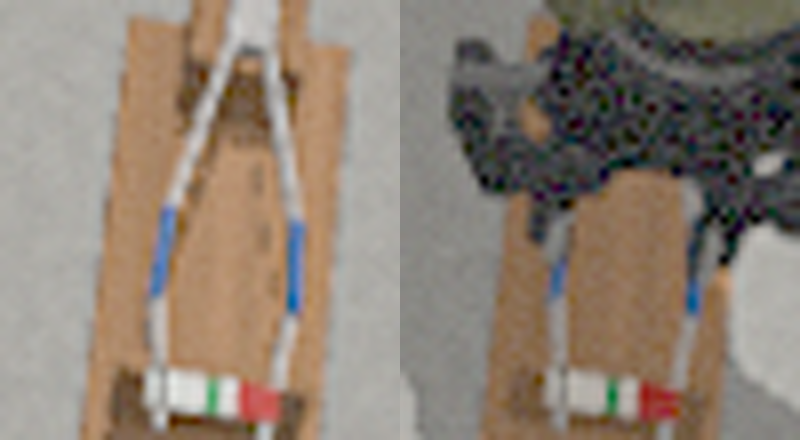

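Run:
```python
from g import *
cs=[bot.read_camera("scene") for _ in range(8)];c=cs[0]
im=np.mean([k["image"].astype(float) for k in cs],0);dp=np.median([k["depth"] for k in cs],0)
c["image"]=im.astype(np.float32);c["depth"]=dp;pickle.dump(c,open("c4.pkl","wb"))
i=(255*(im/255)**0.45)[195:250,290:345].astype(np.uint8)
cv2.imwrite("pics/s4.png",cv2.resize(i,None,fx=12,fy=12,interpolation=cv2.INTER_CUBIC)[:600])
# height map
v,u=np.mgrid[195:250,290:345]; d=ray(c,np.c_[u.ravel(),v.ravel()]); fwd=rot(c["attitude"]).apply([0,0,1.])
P=c["eye"]+d*(dp[195:250,290:345].ravel()/(d@fwd))[:,None]; z=P[:,2].reshape(u.shape)
np.set_printoptions(linewidth=250)
print("cols",list(range(303,336)))
for r in range(216,248): print(r,z[r-195,13:46].round().astype(int))
st()
```

```text
cols [303, 304, 305, 306, 307, 308, 309, 310, 311, 312, 313, 314, 315, 316, 317, 318, 319, 320, 321, 322, 323, 324, 325, 326, 327, 328, 329, 330, 331, 332, 333, 334, 335]
216 [130 123 120 120 118 117 115 133 139 147 148 148 150 152 150 157 141 142 142 143 145 145 193 194 194 162 164 164 162 151 133 115   2]
217 [123 124 118 119 118 116 125 133 141 142 142 142 142 145   7   8  10   8   8   9   9 136 139 139 158 157 157 159 161 134 131 117 116]
218 [118 120 113 113 112 119 125 134 136 136 138 137 138   7   8   7   9   8   7   7   8  10  52  60 147 148 149 150 150 145 129 117 117]
219 [117 115 106 107 114 119 118 119 121 131 132 132  11   9   6   9   6   9   9   8   8   9   9  63 142 143 144 144 145 142 128 117 120]
220 [  1   5   8   8 111 112 114 116 114 116   8   8   7   8   9   7   8   9   9   9   9   8   7  60  59 139 139 137 138 141 129 117 117]
221 [  3   8  10  78 106 110 110 110 111   8   9   7   6   8   8   9   7   8   8   8   9   9   8  59  59 133 132 135 134 136 125 117 119]
222 [  8   9   9  84  90  92  94 102 102   7   7  10   8   8   8   9   8   7   8   7   9   7   7  56 
[... 2135 characters left out ...]
[ 7 27 45 46 45 48 61 62 60 59 60 61 61 53 52 53 52 52 54 53 52 53 58 54 52 53 51  9  0 -2 -1  0  0]
243 [ 8 35 38 39 41 40 59 62 61 60 61 61 59 62 58 59 61 61 60 60 52 59 57 52 53 51 52  6  0  1  1 -1  0]
244 [ 7 31 32 32 33 34 60 63 59 60 61 60 59 62 60 60 62 61 63 60 62 60 51 51 51 52 51  8 -1 -1  1  3  0]
245 [ 8 25 25 27 28 27 60 61 59 60 61 62 59 60 60 62 60 60 60 61 59 61 44 46 47 47  7  8  0  1 -1  0  0]
246 [ 8 19 19 21 21 23 23 62 23 58 61 61 60 59 59 61 60 62 59 60 60 59 38 39 39 40  8  7  0  0  1 -1  2]
247 [ 7 11 14 15 15 16 17 57 21 17 20 23 23 22 23 24 59 60 59 60 60 59 31 33 34 34 10  8  1  1  0  0  0]
 t6.31 [569. 188.  53.] w40.99 F [-0.24  0.47 -0.16] M [-0.01 -0.03  0.01]
```

View pics/s4.png

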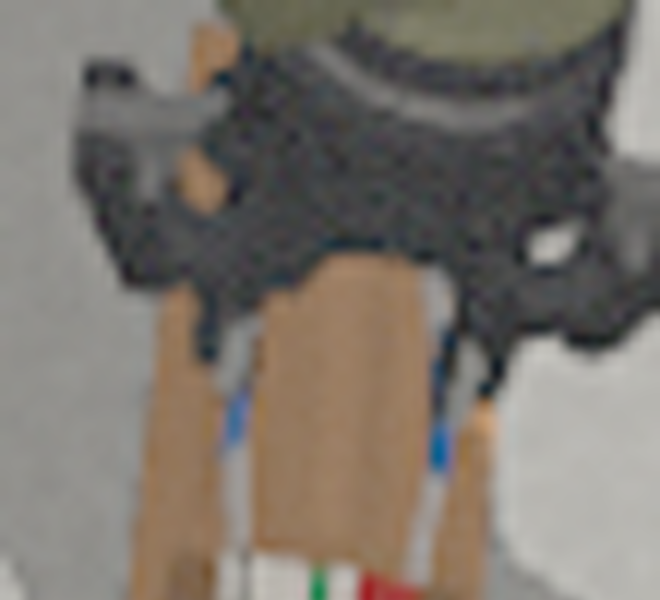

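Run:
```python
from g import *
c=pickle.load(open("c4.pkl","rb"));dp=c["depth"]
fwd=rot(c["attitude"]).apply([0,0,1.])
def pt(u,v):
    d=ray(c,[[u,v]])[0];return (c["eye"]+d*dp[v,u]/(d@fwd)).round(0)
for u,v in[(308,224),(309,224),(310,226),(308,226),(308,227),(309,227),(309,229),(309,233),(327,224),(328,226),(327,227),(329,228),(327,229),(328,229),(327,230),(328,230),(331,227),(331,228),(326,230),(326,224),(326,221),(327,233)]: print(u,v,pt(u,v))
```

```text
308 224 [573. 159.  82.]
309 224 [577. 160.  89.]
310 226 [577. 164.  79.]
308 226 [572. 160.  67.]
308 227 [576. 160.  71.]
309 227 [578. 162.  74.]
309 229 [577. 163.  61.]
309 233 [587. 164.  57.]
327 224 [570. 208.  79.]
328 226 [583. 208.  95.]
327 227 [582. 207.  86.]
329 228 [583. 212.  83.]
327 229 [582. 208.  75.]
328 229 [582. 211.  75.]
327 230 [583. 209.  70.]
328 230 [582. 212.  69.]
331 227 [580. 218.  83.]
331 228 [579. 219.  77.]
326 230 [581. 207.  67.]
326 224 [556. 210.  52.]
326 221 [551. 209.  59.]
327 233 [587. 210.  62.]
```

Run:
```python
from g import *
c=pickle.load(open("c4.pkl","rb"))
for z in(34,50,67): print(z,proj(c,[580,212,z]),proj(c,[578,160,z]))
t=bot.read_camera("top");pickle.dump(t,open("t4.pkl","wb"))
a=bot.read_state();print(a["joint_positions"],a["ee_pos"],rot(a["tool_rot"]).as_matrix().round(3))
```

```text
34 [[326.18015943 235.04615536]] [[306.70095449 233.63628147]]
50 [[327.01612564 232.48017962]] [[307.3211253  231.05779924]]
67 [[327.92457432 229.69078585]] [[307.99506396 228.25486709]]
[ 2.57985495e-01  5.89894143e-01  1.52327864e+00  2.65004953e-07
  1.02843159e+00 -1.19578843e+00] [569.00079049 187.99251156  52.9924549 ] [[ 0.117 -0.    -0.993]
 [ 0.993 -0.     0.117]
 [-0.    -1.     0.   ]]
```

The fingers ended at z ≈ 67, not the ~34 the state implies (depth and pixel rows agree). They are therefore above the plates (tops at 62), and nothing is squeezed yet. I'll reopen, lower guardedly by what the vision shows, and look again.

```bash
cat >> g.py <<'E'
def look(name,u0,v0,w,h,s,n=4,which="scene"):
    cs=[bot.read_camera(which) for _ in range(n)];c=cs[0]
    im=np.mean([k["image"].astype(float) for k in cs],0);c["depth"]=np.median([k["depth"] for k in cs],0);c["image"]=im
    i=(255*(im/255)**0.5)[v0:v0+h,u0:u0+w].astype(np.uint8)
    cv2.imwrite(name,cv2.resize(i,None,fx=s,fy=s,interpolation=cv2.INTER_CUBIC))
    pickle.dump(c,open("last.pkl","wb"));return c
def xyz(c,u0,v0,w,h):
    v,u=np.mgrid[v0:v0+h,u0:u0+w];d=ray(c,np.c_[u.ravel(),v.ravel()].astype(float));fwd=rot(c["attitude"]).apply([0,0,1.])
    return (c["eye"]+d*(c["depth"][v0:v0+h,u0:u0+w].ravel()/(d@fwd))[:,None]).reshape(h,w,3)
E
python3 - <<'E'
from g import *
bot.move_gripper(62,20);st()
print(bot.servo_line([*G,25],None,speed=60,until_force=6));st()
c=look("pics/s5.png",290,195,60,50,12)
P=xyz(c,300,215,40,25)[...,2]
np.set_printoptions(linewidth=250)
print(P[5:].round().astype(int))
E
```

```text
t6.70 [569. 188.  53.] w62.20 F [-0.08  0.67  0.26] M [ 0.02  0.07 -0.02]
False
 t7.32 [569.  188.   24.9] w62.04 F [-0.47 -0.25 -0.31] M [ 0.03  0.06 -0.03]
[[ 96  95  96  93  92  92 103 109 114 120 123 126 126 130 135 133 134 135 166 170 168 171 172 172 175 174 174 173 173 170 171 169 128 129 119  96  95  -1  -1   1]
 [ 92  94  94  93  94 102 106 110 115 118 120 118 119 122 124 123 129 112 112 114 116 166 166 167 171 170 168 170 168 138 134 127 108 107 106  92  93  88   2   1]
 [ 87  88  88  92 100 100 108 111 114 114 111 116 114 116   8   9   8   8   9   9   6  10 108 110 109 129 131 132 132 131 133 125 110 111 106  93  92  92  93  96]
 [  1  81  87  90  94  95  97  95 107 106 109 107 110   7   8   7   7  10   8   9   9   8  10  11   7   9  53 121 123 122 123 126 120 111 106  92  90  91  95  96]
 [  1   0  85  87  90  89  87  91   8   9 103  62  10  10   9   9   9   8   8   8   8   8   7   6   8   8  53  62 116 116 118 121 117 112 106  91  93  95  97  94]
 [ -1  -3  70  83  88  82  84   9   5   9  60  62  10   7   9  10   9   6   6   7   8   9   8   9   9   9  53  59 110 113 113 1
[... 1618 characters left out ...]
10   8   8  43   1  -1   4   0   1  -1  -2   1]
 [ -2   2   7   8   9   6   8   8  11  57  58   7   8  10   8   9   8   9   8   9   7   9   8   8   9   7  58   9   8   7   8   1   1   3   1  -2   0   5   0   2]
 [  0   0   8   7   7   7   8  10   5  56  57   6   6   8   5   9  10   7   8   7   7   5   8   9   8   8  59   7   8   8   8  -1   0   0   0  -1   3   2  -1   1]
 [  0   2   9   7   8  51   8   6   7  56  58   7   7   8   8   6   6   8   5   8   9   4   7  10   6  58  57  10   7  10   6  -1   0  -1  -1  -1   1   1  -1   0]
 [  1   6   7   7   7  54  51  51  52  53  58  54   7   8   8   5   9   9   7   8   8   9   8   9   7  58   8   5   7  11   8   3  -1  -2   1   2   1  -2  -1  -1]]
```

View pics/s5.png

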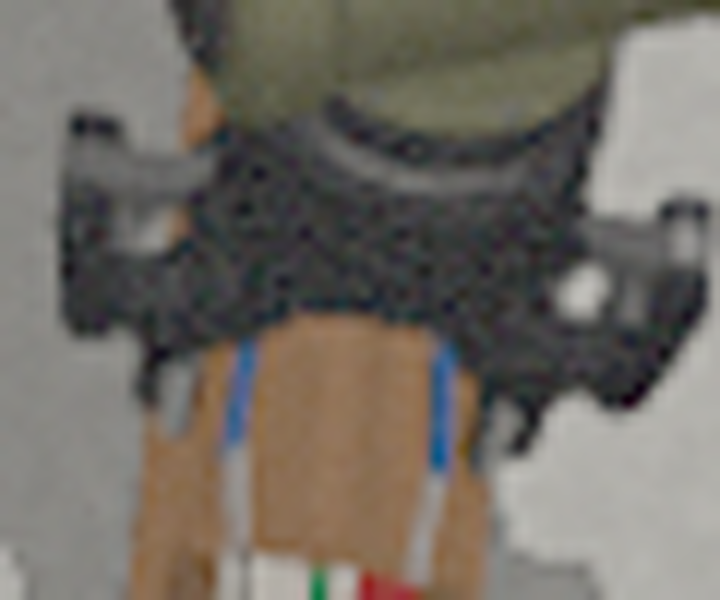

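The picture shows both pads outside the plates: right pad at crop (178,395) against plate (240,390), and left pad at (500,430) against plate (442,410). Tips are at z ≈ 43, so I'll lower 2 mm and squeeze.

Run:
```python
from g import *
bot.servo_line([*G,23],None,speed=30,until_force=6)
for w in(52,48,45,42.5):
    bot.move_gripper(w,20);st(str(w))
c=look("pics/s6.png",290,195,60,50,12)
```

```text
52 t8.03 [569. 188.  23.] w51.91 F [ 0.07 -0.58  1.17] M [-0.01  0.04  0.04]
48 t8.25 [569.1 188.1  23.2] w47.97 F [1.24 0.19 2.41] M [0.13 0.04 0.  ]
45 t8.47 [569.4 188.   23.6] w44.96 F [-0.73 -0.83  5.43] M [-0.1   0.02 -0.04]
42.5 t8.68 [569.6 188.   23.9] w42.30 F [-0.86 -1.08  8.  ] M [-0.24  0.05 -0.04]
```

View pics/s6.png

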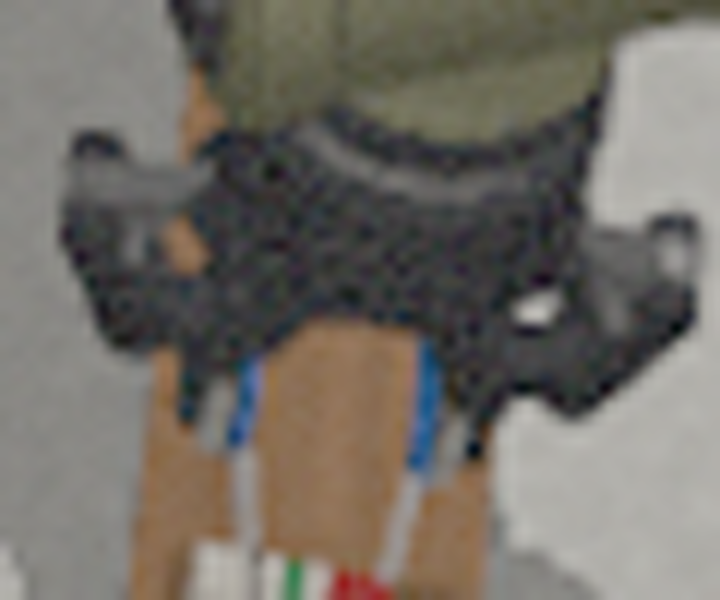

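Now the plates are squeezed: the bar's pointer has moved inward. The pads pressed it down with 8 N, so I'll ease up, squeeze to 40 and lift gently.

Run:
```python
from g import *
p=lambda z:[*G,z]
bot.servo_line(p(25),None,speed=20);st("25")
bot.move_gripper(40,20);st("40")
bot.servo_line(p(27),None,speed=20);st("27")
bot.servo_line(p(38),None,speed=40);st("38")
c=look("pics/s7.png",290,180,60,65,9)
```

```text
25 t9.13 [568.8 188.   24.8] w42.93 F [ 0.4  -0.27 -0.73] M [0.   0.   0.06]
40 t9.35 [568.9 188.   24.7] w40.33 F [ 0.08 -0.41 -0.41] M [ 0.    0.04 -0.02]
27 t9.60 [569.1 188.   27.1] w40.23 F [ 0.16 -0.27 -1.49] M [ 0.02  0.03 -0.02]
38 t10.03 [569.2 188.   38.3] w40.40 F [-0.74 -0.81 -1.57] M [ 0.02 -0.02 -0.  ]
```

View pics/s7.png

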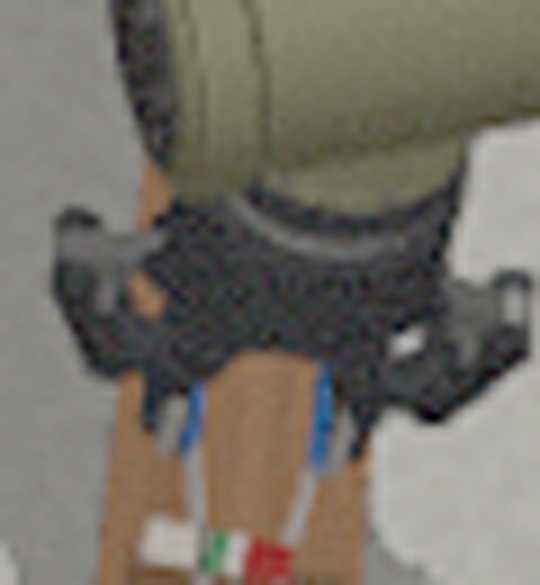

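The lift is holding (−1.5 N in z, level, pointer just short of green). I'll carry it high, over to the plate.

Run:
```python
from g import *
bot.servo_line([*G,90],None,speed=80);st()
T=PC-62*np.array([np.cos(YAW),np.sin(YAW)])
bot.servo_line([*T,90],None,speed=120);st()
bot.servo_line([*T,38],None,speed=60);st()
bot.dwell(0.2)
c=look("pics/s8.png",150,170,90,75,8)
P=xyz(c,150,170,90,75)
m=(P[...,2]>35)&(P[...,0]>530);print(P[m][:,2].mean())
i=c["image"];
t=look("pics/t8.png",280,145,60,60,10,which="top")
pickle.dump((c,t),open("c8.pkl","wb"))
```

```text
t11.03 [568.8 187.9  89.6] w40.19 F [ 0.08  0.24 -2.01] M [-0.02 -0.04  0.07]
 t13.94 [ 482.4 -132.5   90. ] w40.02 F [-0.71 -0.23 -0.72] M [0.02 0.   0.07]
 t14.96 [ 482.6 -132.9   38.4] w40.07 F [-0.06  0.3  -1.17] M [ 0.   -0.03  0.02]
92.49398802606164
```

View pics/s8.png

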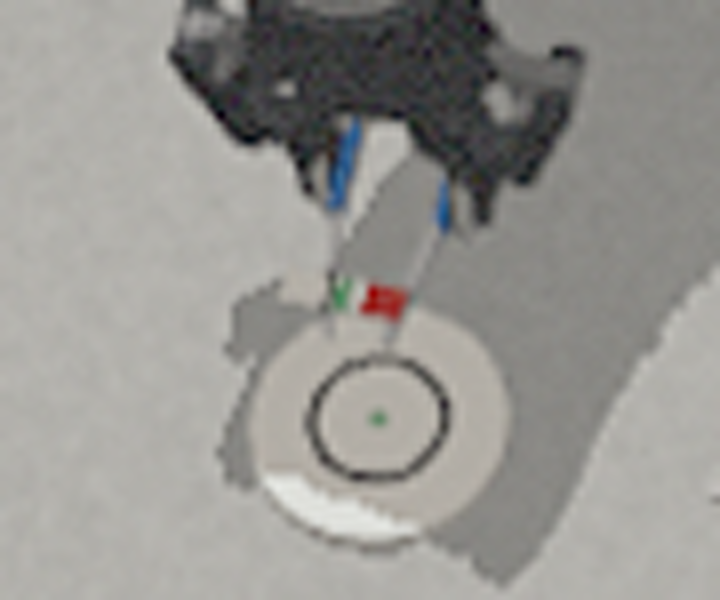

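View pics/t8.png

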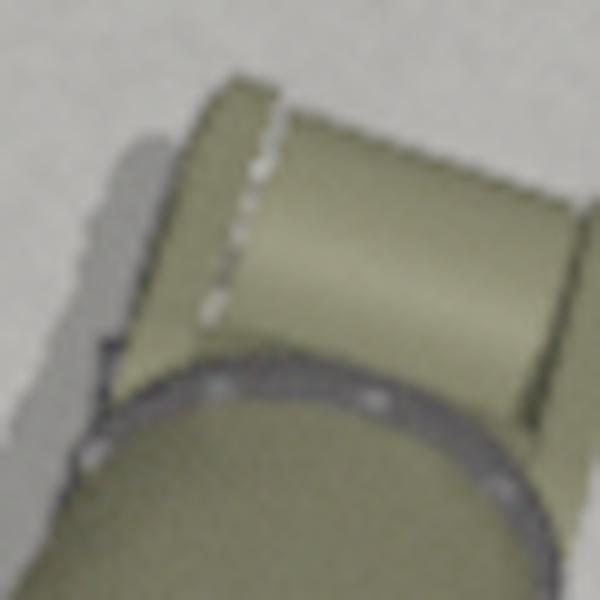

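Run:
```python
from g import *
c,t=pickle.load(open("c8.pkl","rb"))
P=xyz(c,150,170,90,75)
np.set_printoptions(linewidth=250,suppress=True)
print("cols 184-204");
for r in range(190,216): print(r,P[r-170,34:55,2].round().astype(int))
for u,v in((205,196),(205,197),(192,190),(192,195),(197,207),(198,208),(199,207),(198,213),(191,211)): print(u,v,P[v-170,u-150].round(1))
tips=np.array([[330,335],[390,348]])/8+[150,170]-.5
for z in(65,70,75):
    p=onplane(c,tips,z);print(z,p.round(1),p.mean(0).round(1),np.linalg.norm(p[0]-p[1]).round(1))
```

```text
cols 184-204
190 [  0   0  92  96  97  96  86  88  76  75  72  -1   1   1   0   1   3   0   3   2 112]
191 [ 1  1 -1 74 78 87 86 86 77 76 66  3 -1  0  1  1  2  0  2  1  0]
192 [ 2  1 -1 71 72 84 82 82 75 76 63  0  1  0  1  1 -2 -1  0  2  1]
193 [ 1  2  3  3 67 75 76 79 77 72  2  0 -2 -2  0 -1  1  1 -1  2  3]
194 [ 0 -2  1  2 63 63 72 69 76 70  2 -1  3  0  1  3  1  2  0  1  3]
195 [ 2  2  1 -1  1 59 66 75 76 64  1  0  0  0  1 -1  2  3  2  2  1]
196 [ 1  1  4  2  2  2 61 73 73 63  1  2  4  3 -2 -1  2  1  2  1  2]
197 [ 0 -1  1  0  1 -1 52 55 74  0  0  0  2  5  3  1  0 -1  2  2 77]
198 [-1  3  4  1  2  2  1  2 71 -1  0 -1 -2  0  3  2  1  2  1  1 73]
199 [ 0  0  0  2  2  0  2 71 72 -2  0  0  0  0  1  0  2  1  0  2 75]
200 [ 1  3 -1  3  1  0  0 73 70  1  1  2  3  3  2  3 -1  4  3 72 69]
201 [ 0  0  1  1  1  2  1 74 73  0  1 -1  0  4  0  1  2  0  1 74 68]
202 [ 3  2  2 -1  2  0  1 73 71  2 -2  1  1  5  2  0  3  1 74 74  1]
203 [-1  1  2  4  2  1  1 72 67  2  1  1  1  0  2  2  2  0 71 67  1]
204 [ 1  1 74 75 75 76 -1 76 67  3  0  1 -2 -1  0  2  1 71 73  2  2]
205 [ 1  1 75 72 73 73 75 77 74
[... 546 characters left out ...]
 11  9 12 11 10 13 10 68  9 11 10 13 10 12]
214 [ 0  9  7  9  9 10  9 10 11 11  9  8 10 11 12  8 12 11  7 11 11]
215 [ 8 11 12  9  9  9 11  9  8  9  9  9  9 13  9 13 10 11 11 12  9]
205 196 [ 498.3 -116.5   76.9]
205 197 [ 499.9 -116.6   74.1]
192 190 [ 480.8 -153.6   76.3]
192 195 [ 496.2 -152.    76. ]
197 207 [ 531.7 -134.9   74.9]
198 208 [ 534.2 -132.1   74.2]
199 207 [ 530.6 -129.9   73.1]
198 213 [ 546.2 -131.5   68.4]
191 211 [ 544.  -149.7   74.2]
65 [[ 540.4 -151.8   65. ]
 [ 544.4 -131.3   65. ]] [ 542.4 -141.5   65. ] 20.9
70 [[ 543.  -151.    70. ]
 [ 547.  -130.6   70. ]] [ 545.  -140.8   70. ] 20.8
75 [[ 545.6 -150.2   75. ]
 [ 549.6 -129.8   75. ]] [ 547.6 -140.    75. ] 20.7
```

The tips are at ≈ (545, −141, 70), centred and level, with the pointer just before green (crop (335,295)). I'll lower slightly, then squeeze in small steps.

Run:
```python
from g import *
T=PC-62*np.array([np.cos(YAW),np.sin(YAW)])
bot.servo_line([*T,25],None,speed=40);st()
for w in(39,38,37.3):
    bot.move_gripper(w,20);st(str(w))
c=look("pics/s9.png",172,190,42,36,18,n=10)
P=xyz(c,172,190,42,36)
st()
for r in range(0,30): print(r+190,P[r,10:35,2].round().astype(int))
```

```text
t16.03 [ 482.2 -132.7   24.7] w40.05 F [0.16 0.   0.22] M [0.01 0.   0.  ]
39 t16.25 [ 482.4 -132.8   25.2] w39.13 F [ 0.17  0.02 -1.79] M [ 0.04 -0.01  0.01]
38 t16.47 [ 482.4 -132.8   25.1] w37.99 F [ 0.55 -0.58 -1.65] M [-0.07 -0.01 -0.04]
37.3 t16.68 [ 482.3 -132.8   25. ] w37.36 F [-0.12  0.48 -0.43] M [ 0.04 -0.01  0.01]
 t17.18 [ 482.3 -132.8   25. ] w37.32 F [-0.58 -0.22 -1.06] M [ 0.1  -0.   -0.01]
190 [ 89  91  87  82  84  93  94 103 103 104  77  71  64  61  51   1   1   1
   1   1 112 112 114 115 113]
191 [ 87  83   1  -1   1  85  88  87  90  91  73  67  62  62   2   1   1   1
   1   0   2 108 108 109 110]
192 [ -2   2   1   0   1  81  84  83  84  74  73  66  62  58   0   3   2   0
   1   0   2 103 104 103 105]
193 [ 1  1  1  1  2  0 80 79 79 73 72 64 62 55  0  0  1  0  1  0  1  3  2 89
 91]
194 [ 1  1  2  1 -1  1 62 63 70 72 70 62 62 52  1  1 -1  1  2  2  1  1  2 -1
 86]
195 [ 2 -1  4  1  2  0 57 56 65 66 67 62 60  0  1  1  2  2  0  1  0  1  2 63
 79]
196 [ 1 -2  0 -1  1  1  0 50 60 61 60 62 58  2  1  2  1  1  1  1  1  0  1 62
 71]
197 [ 1  1  1  3  2  0  1 45 46 54 62 63
[... 1145 characters left out ...]
 62 60 61 63 59 61 60 54 10 10 11 10 12
  9]
212 [-1 -1  0  0  2  9 10 10  9 10 59  8 10 11  9 60 61 62 10 10 11  9  9  9
 12]
213 [ 3  0  0  2 12 11 10 10 11  9 58 10 11 11 11 10 58 56 10 10 10  9 11 10
 10]
214 [ 0  1  0 11 13 10  8 10 10 10 57  9 10 10  9 10 58  9 11  9  8  9 11 11
 11]
215 [ 0  1 10 10  9 10 11 10  9 11 10 11 11 12  9 11 56  8 10  9  9 10 10 11
 11]
216 [ 0  1 10 10  9 10  9 10  9 10 11 10 11 11  9 10 11 10 12 10 10 10 10 10
 10]
217 [ 1 10 10  9 10 11 10  9 10  9  9 10 11 10 11 11 11 10 11 12  8 12 11 11
 12]
218 [ 1  9 12  9 12 11  9  9 10 14 11  9 11 10 12 12 12 12 11  9  9 10 10 11
 10]
219 [10 11 11 11 10 10  8 10 10 10 11 11 12 10 11 12 11  9 10 10 12 11 10  9
 12]
```

View pics/s9.png

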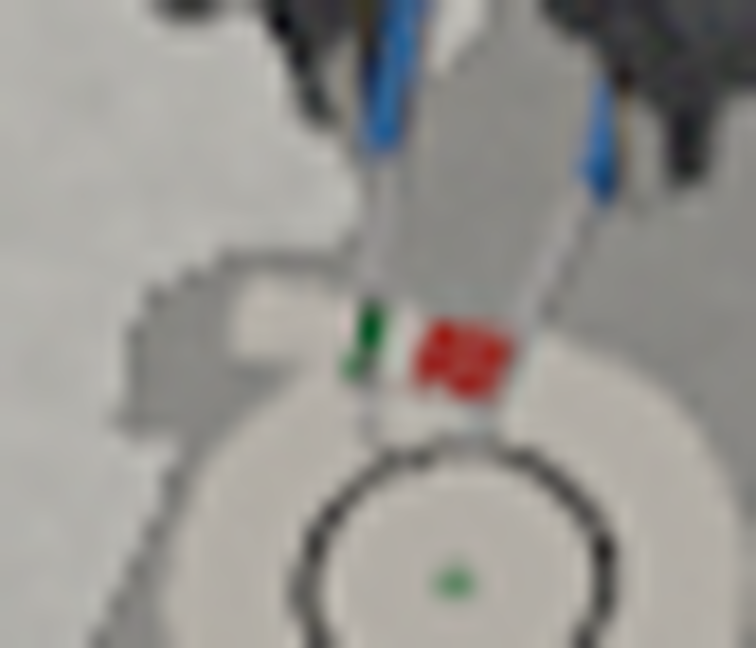

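Run:
```python
from g import *
c=pickle.load(open("last.pkl","rb"))
im=c["image"]
tips=np.array([[192.2,214.2],[198.4,215]])
p=onplane(c,tips,57);print(p,p.mean(0),np.linalg.norm(p[0]-p[1]),"plate",PC)
g=im[203:214,186:202]; print((g[...,1]-np.maximum(g[...,0],g[...,2])).round().astype(int)); print(g.sum(2).round().astype(int)//3)
bot.dwell(1.0);st("later")
d=pickle.load(open("cam0.pkl","rb"))["scene"]
c2=look("pics/s10.png",60,150,340,170,2.2,n=4)
df=np.abs(c2["image"]-d["image"]).max(2)
for n,(u,v) in dict(holder=(113,280),jar=(236,280),loupe=(376,291)).items(): print(n,df[v-14:v+15,u-14:u+15].max(),df[v-14:v+15,u-14:u+15].mean())
```

```text
[[ 544.58027145 -148.326716     57.        ]
 [ 546.26238629 -131.46344345   57.        ]] [ 545.42132887 -139.89507973   57.        ] 16.946960535169623 plate [ 543.9 -140. ]
[[ -2  -2  -2  -2  -1  -1  -3  -2  -2  -2   0  -1  -2  -1  -1  -2]
 [ -2  -1  -3  -1   0   0  -2  -3  -1  -2  -1   0  -1  -2  -1  -1]
 [ -4  -3  -3  -3   0  -1  -4  -3  -2   0   0  -1   0  -1  -1  -3]
 [ -8  -6  -6  -7  -4  -4   3   0  -1   2   2   2   3   1  -1  -3]
 [ -6  -6  -7  -7  -7  -9  18  18  -7 -11 -19 -14 -14  -9  -4  -1]
 [ -6  -6  -7  -7  -7  -4  21  26 -11 -42 -86 -73 -67 -50 -24   0]
 [ -6  -5  -5  -6  -4  18  18  16 -10 -73 -85 -82 -84 -83 -37   0]
 [  0  -2  -4  -6  -4  24   6   2 -16 -77 -85 -80 -83 -72 -14  -1]
 [  0  -2  -6  -8  -6  -1   1  -8 -20 -42 -46 -76 -77 -51  -6  -5]
 [ -2  -5  -7  -6  -6  -7  -3  -4  -5 -10 -10 -20 -22 -18  -1  -5]
 [ -6  -6  -7  -6  -7  -5  -3  -5  -5  -4  -3  -1   2   0  -6  -6]]
[[104 102 106 108 100  65  81  80  69  71  70  71  71  74  72  72]
 [ 66  60  63  64  65  71  87  76  72  74  70  71  72  74  71  78]
 [ 97  91  84  84  70  75  84  78  73  71  72  73  71  73  73  84]
 [126 121 113 111  98  94  54  69  84  74  72  76  72  73  78  91]
 [121 119 121 122 125 115  17  56 114  88  64  68  68  69  82  88]
 [123 119 119 119 122 105  10  74 127  82  33  40  45  54  70  88]
 [108 109 109 116 114  74  26  95 122  48  35  38  39  34  50 103]
 [ 69  77  93 113 107  43  39 105 107  39  34  39  38  39  67 117]
 [ 67  81 110 123 116  83  66  95  96  63  65  35  34  50  96 124]
 [ 88 109 121 119 120 117  96 109 122 109 108  85  66  72 117 120]
 [116 121 117 118 118 109  83 109 126 125 116 113  92  92 127 123]]
later t18.18 [ 482.3 -132.8   25. ] w37.37 F [-0.21  0.66 -2.01] M [ 0.05  0.   -0.  ]
holder 17.0 8.454518430439952
jar 17.75 8.44589774078478
loupe 19.0 8.09423305588585
```

View pics/s10.png

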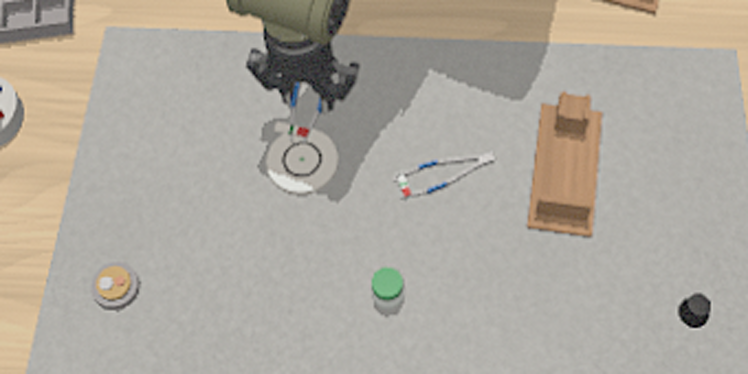

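Pointer is inside the green band, the gap works out at ≈ 12.4 mm (16.9 mm centre to centre, less the ≈ 4.5 mm blade offset calibrated at the 30 mm open gap), the tips are ≈ 1.5 mm off centre and everything is steady. Handing in.

Run:
```python
from g import *
bot.finish_job();st()
```

```text
the job is handed in; nothing more can be done
the job is handed in; nothing more can be done
```

I lifted the larger tweezers off the smaller rest, brought the tips over the ring on the inspection plate, and squeezed to the 12 mm gap. I handed the job in at about 18 s, still holding them there; no verdict was reported.

**Last checks, all from the camera and robot state:**
- **Gap:** the pointer stood inside the green band. The tip gap came out at about 12.4 mm, with the fingers 37.3 mm apart. The tips never came near touching.
- **Position:** the point between the tips was about 1.5 mm from the plate centre. It was level and about 47 mm above the plate.
- **Steadiness:** the pose and finger opening did not change over a further second.
- **Bystanders:** the holder, jar and loupe showed no change beyond image noise.

**What disagreed:**
- **Reported height:** the depth pictures showed the fingertips about 33 mm higher than the robot state implied. My first close at a reported 53 mm therefore passed above the finger plates without squeezing them. I saw this in the picture, lowered by about 30 mm as the vision showed, and regripped. I did not find the cause of the offset.
- **Top camera:** the arm blocked its view of the tips over the plate, so the final position comes from the scene camera alone.

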